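# Get the small pot out of the seasoning drawer

### The job

The little grey-lidded pot for breakfast is in the wooden worktop drawer, but the pepper mill and the red sauce jar stand in its way: stand them both on the chopping board, pull the drawer open and set the pot in the middle of the white plate. Then shut the drawer fully, with the yellow tin still lying in it, and put the mill and the jar each back where it stood. Tip nothing over and do not shift the green mug.

Things in the scene. Friction and masses are not known exactly. Their poses are not given: they have to be found in the camera images.
- mill_mid (a point): Wooden pepper mill, loose, 180 g, round, 160 mm tall, foot 58 mm across; its round head is 50 mm across at the widest, about 130 mm above the foot (grasp there), with a 12 mm metal knob above 148 mm. Point: on its axis, half-way up (80 mm above its foot); z up along it. Stands in front of the drawer; must be back where it was at the start, within 15 mm.
- sauce_mid (a point): Squat round red sauce jar with a black cap, loose, 220 g, 82 mm tall, 65 mm across, cap (top 18 mm) 61 mm across. Point: on its axis, half-way up (41 mm); z points up along it. Stands in front of the drawer and must be back where it was, within 15 mm.
- pot_mid (a point): Small round brown pot with a white label and a grey lid, loose, 90 g, 48 mm tall, 46 mm across, the lid (top 9 mm) 44 mm across. Point: on its axis, half-way up (24 mm). It stands in the front half of the drawer, seen through the wire deck, to the left or right of the middle.
- tin_mid (a point): Flat round yellow tin, loose, 50 g, 56 mm across, 20 mm thick, lying in the drawer beside the pot; it stays in the drawer. Point: its centre.
- drawer (a joint): Travel in m: 0 shut, 0.15 fully out (stop); slides out sideways, toward the right (-x of the handle's frame), 1.5 N friction plus damping, stays where left; starts up to 10 mm open. Open wooden tray 214 mm wide, 170 deep outside, walls 5; inner floor 17 mm and side walls 57 mm above the worktop. Front panel 226 mm wide, 12 thick, its top at 92 mm. Things in it can be taken from above once it is out some 120 mm.
- handle (a point): Middle of the drawer's steel bar handle; moves with the drawer. Bar 110 mm long along the frame's y, 10 mm thick, 72 mm above the worktop, axis 40 mm before the panel (35 mm free gap). x points level into the unit (closing), z up. The fixed wooden unit round the drawer is 250 mm wide, 190 deep, 105 tall, with a wire deck on top and a tea packet fixed on its rear half (70 mm taller).
- board_top (a point): Wooden chopping board, fixed, 130 mm (along its x) by 210 mm (along its y), 14 mm thick. Point: centre of its top face. It lies ahead of the robot to the right of the mill and the jar, to the left or right of the plate.
- plate_in (a point): Round white plate, fixed, 150 mm across, rim 17 mm above the worktop. Point: centre of its flat inner floor, 5 mm above the worktop; the floor is flat out to 45 mm from it. It lies next to the board.
- mug_mid (a point): Green mug, loose, 99 mm tall, 82 mm across plus a handle; a bystander on the far side of the work, to be left alone. Point: on the axis of the cup, half-way up.

How it is judged:
By the outcome, as a careful person would: the job done as asked, in the order asked, and still so for the second after the job is handed in, with the robot touching nothing.
It also fails if it takes over 141 s, if anything falls off the work surface, if the arm or the gripper's body presses on something with over 40 N, if the wrist force passes 120 N, or if a joint passes its speed limit or range.

### The arm

A 6-joint arm with a two-finger parallel gripper is mounted at the origin on a cart in front of the work surface, level with it; the furniture and walls round the work are solid. World frame = base frame: x ahead of the robot, y to its left, z up, the work surface at z = 0. Lengths are in m, angles in rad, forces in N, time in s.
With the tool pointing down it reaches from about 0.25 to 0.775 m from the base axis. Payload 4 kg.
Tool frame: the origin (TCP) lies on the centre line of the jaws, within the pads' length; the fingertips stand 17 mm ahead of it and the grasp point (between the pads) lies 2 mm behind it; z points along the fingers, y is the line along which they close (so a half turn about z gives the same grasp; the last joint's range is limited). The gripper opens to 94 mm and grips with 3 to 60 N. Pads are 16 mm wide; open, the fingers measure 119 mm over their backs; the gripper's body (75 mm by 177 mm) begins 78 mm behind the grasp point.
Start: joints at [-1.359, 0.087, 1.371, -0, 1.684, -0.103], TCP at [0.17, -0.523, 0.223] pointing down, gripper open.
Joint ranges: [-3.1, 3.1], [-0.76, 2.03], [0.27, 2.55], [-1.08, 4.22], [0.17, 2.65], [-2.57, 2.57]. Speed limits (rad/s): [2.79, 2.79, 3.14, 3.14, 3.14, 3.14].

### API

Orientations are given as [roll, pitch, yaw] about the fixed x, y, z axes, in that order (R = Rz(yaw) Ry(pitch) Rx(roll)).
In Python, from bench import robot gives the robot as it stands.
- The arm moves only by the tool servo_tool, never from a script. Its argument "plan" is a list of rows, each a list of 7 numbers: the shift along the tool's x, y, z normalised to -1 to 1, where 1 is 0.1 m, then the turn, a rotation vector about the tool's x, y, z normalised to -1 to 1, where 1 is pi/2 rad, then the finger opening in mm, from 0 to 94. In form: [[x, y, z, ax, ay, az, gripper], ...]. A call has 1 to 12 rows; each row is the pose to reach, as a shift and turn from the pose commanded when the call began, along the tool's axes at that moment; what a row does not reach only later rows make up. A row lasts 1/12 s, in which the tool goes at most 41.7 mm and 7.16 degrees, less where a joint would pass 70% of its speed; a pose out of reach is approached as far as the arm can. A call with a number of a shift or a turn outside -1 to 1 is refused whole. A call with a gripper value outside its range is refused whole. The fingers move at their own pace and stop on an object; the grip force is fixed at half the most. Time passes only in rows, so rows that repeat a pose let the fingers close. It gives the time, the measured TCP pose, the force, the opening and the grip force at its end, in the units of the state.
- robot.get_obs(): the state, without advancing time (a new reading comes with each control period).
- robot.snapshot(name): name is "scene" or "side" or "wrist"; returns the picture (480x640x3 uint8, red, green, blue); there is no depth.
- robot.camera_params(name): a dict with "camera_matrix" (3x3 intrinsics, pixels), "rvec" (rotation vector, rad) and "tvec" (3), from world to camera coordinates, as OpenCV has them; the wrist camera has in their place "tool_from_camera" (4x4, takes a point from camera to tool coordinates, whose origin is the TCP and whose axes are the flange's). Camera axes: x right, y down, z forward; pixel columns grow to the right and rows downward; lengths in m; the calibration is good to about 2 mm. A picture is of the moment at which its call begins: read the wrist's pose just before it. camera_params takes no time and is no camera call.
- robot.close_job(): hands the job in; it is judged then, once.
Trained networks look in the newest picture that a camera, given by its name, has taken for a name from the list of things; names that differ only in an ending like _2 or _b are one class to them, and where a whole thing is asked for, a point or a joint stands for the part that bears it (a point fixed in the world has none). Each returns a list of dicts, best first, with "conf" (0 to 1); they miss things now and then, are a little off and sometimes report something else, mostly with a low value. They report only what shows in the picture. A call takes as long as a camera call.
- robot.find_in(thing, camera): "extent" ([centre column, centre row, width, height] in pixels, round what is visible of it).
The state is a dict: "time": time; "joint_positions": joint angles; "qvel": joint speeds; "joint_torque": joint torques, N m; "tool_pos": TCP position; "ee_rot": TCP orientation; "wrist_force": force on the tool from outside, world axes, zero at the start; "wrist_torque": the same for the moment, N m; "width": finger opening in m; "finger_force": force on a finger pad.
Only numpy, scipy, OpenCV 4.12 (cv2) and the standard library are available. Lean on these libraries where they do the work, as an engineer would, in place of code of your own. Each camera call takes 0.05 s, during which the arm holds its last target. There are 200 camera calls.

## Working session

There is one attempt and no reset: what is moved stays moved. The work goes in short steps, Python scripts to look and compute and a tool call to move; the robot and the scene stay as the last step left them, time stands still between calls to the robot, and variables do not carry over. Pictures are saved under pics/ and viewed, at most 14 in all, crops included, and the job is handed in when it is done.

Besides the shell and the picture viewer there is one more tool, called by a JSON object that holds its "api" and its "payload". servo_tool: Moves the arm, as the interface text tells. Scaled input: -1 to 1 covers 0.1 m each way for a shift and pi/2 rad each way for a turn. Its arguments: {"type":"object","properties":{"plan":{"type":"array","items":{"type":"array","items":{"type":"number"}}}},"required":["plan"]}

```bash
ls; mkdir -p pics; python3 - <<'E'
from bench import robot
import cv2
o=robot.get_obs();print(o)
for c in ("scene","side"):
    im=robot.snapshot(c);cv2.imwrite(f"pics/{c}0.png",im[:,:,::-1])
    p=robot.camera_params(c);print(c,p)
    for t in ["mill_mid","sauce_mid","pot_mid","tin_mid","drawer","handle","board_top","plate_in","mug_mid"]:
        try:print(t,[(round(d['conf'],2),[round(float(x)) for x in d['extent']]) for d in robot.find_in(t,c)[:3]])
        except Exception as e:print(t,e)
print(robot.camera_params("wrist"))
E
```

```text
pics
{'time': 0.0, 'joint_positions': array([-1.35910293e+00,  8.79540053e-02,  1.37223945e+00,  1.55804488e-05,
        1.68359234e+00, -1.03125816e-01]), 'qvel': array([ 3.34818115e-04,  3.55958454e-04,  5.28699032e-05,  1.22964108e-03,
        2.30303991e-04, -9.35373531e-04]), 'joint_torque': array([-2.24876312e-04, -3.40183175e+01, -3.02423501e+01,  7.18155317e-02,
        3.31358111e-02, -1.88623230e-04]), 'tool_pos': array([ 0.1701845 , -0.52247486,  0.22131219]), 'ee_rot': array([-3.13941276e+00, -2.41171576e-04,  3.14820689e-01]), 'wrist_force': array([0.02924311, 0.96306334, 0.52161934]), 'wrist_torque': array([ 0.00891033,  0.00411142, -0.00471471]), 'finger_force': 0.0, 'width': 0.09423155597357274}
scene {'camera_matrix': array([[466.44980899,   0.        , 314.79015176],
       [  0.        , 466.44980899, 241.65208532],
       [  0.        ,   0.        ,   1.        ]]), 'rvec': array([ 1.13223397, -2.46553406,  0.90496469]), 'tvec': array([0.3789119 , 0.32376894, 1.01301656])}
mill_mid [(0.72, [277, 268, 25, 52])]
sauce_mid [(0.96, [308, 300, 33, 45]), (0.73, [309, 2
[... 741 characters left out ...]
28, 97, 112])]
handle [(0.83, [430, 324, 99, 113])]
board_top [(0.98, [302, 241, 99, 65])]
plate_in [(0.79, [242, 200, 59, 33])]
mug_mid [(0.82, [274, 270, 48, 55])]
{'camera_matrix': array([[379.39835995,   0.        , 320.3408521 ],
       [  0.        , 379.39835995, 242.3066267 ],
       [  0.        ,   0.        ,   1.        ]]), 'tool_from_camera': array([[-6.90553469e-04, -9.62804674e-01, -2.70197487e-01,
         7.90920227e-02],
       [ 9.99998911e-01, -3.12421426e-04, -1.44247051e-03,
         1.64854266e-03],
       [ 1.30440186e-03, -2.70198189e-01,  9.62803841e-01,
        -1.62636086e-01],
       [ 0.00000000e+00,  0.00000000e+00,  0.00000000e+00,
         1.00000000e+00]])}
```

View pics/scene0.png

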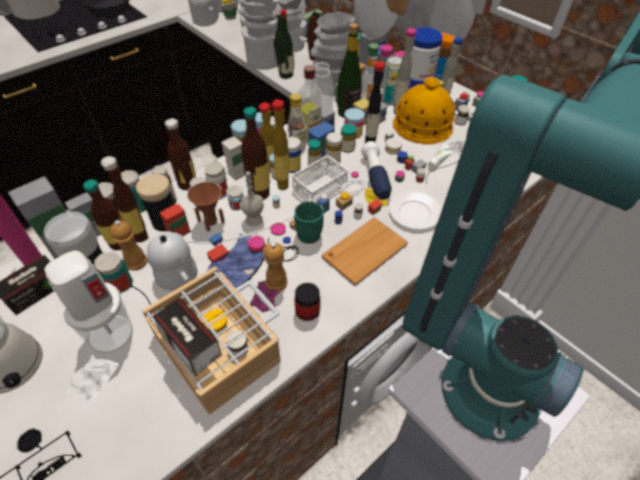

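View pics/side0.png

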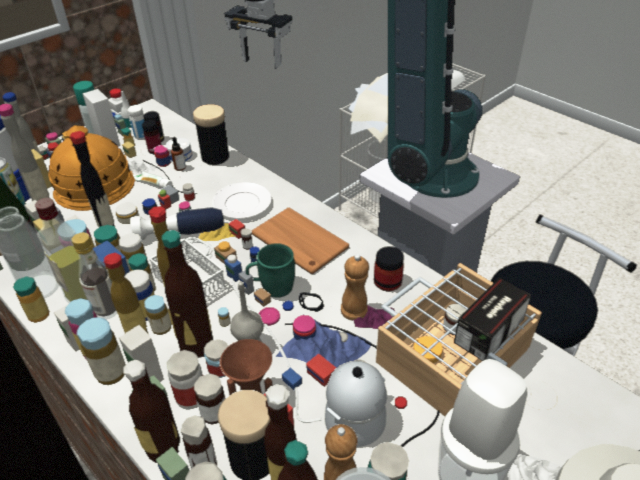

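The scene view shows the mill at (276,268), jar at (308,301), unit centred near (212,340), pot lid (237,341), tin (215,320), board (365,250), plate (414,211) and mug (308,222). The side view shows the mill at (355,287), jar (389,268), board (300,240), plate (243,201) and handle near (405,295).

```bash
cat > h.py <<'E'
import numpy as np, cv2
from bench import robot
from scipy.spatial.transform import Rotation as R
def cam(c):
    p=robot.camera_params(c); return p["camera_matrix"],cv2.Rodrigues(np.array(p["rvec"]))[0],np.array(p["tvec"]).reshape(3)
def ray(c,u,v):
    if c=="wrist":
        p=robot.camera_params(c);o=robot.get_obs();T=p["tool_from_camera"];Rt=R.from_euler("xyz",o["ee_rot"]).as_matrix()
        d=Rt@T[:3,:3]@np.linalg.inv(p["camera_matrix"])@[u,v,1]; return o["tool_pos"]+Rt@T[:3,3],d/np.linalg.norm(d)
    K,Rm,t=cam(c); d=Rm.T@np.linalg.inv(K)@[u,v,1]; return -Rm.T@t,d/np.linalg.norm(d)
def atz(c,u,v,z):
    o,d=ray(c,u,v); return o+d*(z-o[2])/d[2]
def tri(rays):
    A=0;b=0
    for o,d in rays: P=np.eye(3)-np.outer(d,d);A=A+P;b=b+P@o
    return np.linalg.solve(A,b)
def proj(c,X):
    K,Rm,t=cam(c); x=K@(Rm@np.array(X)+t); return x[:2]/x[2]
def tool(dst,yaw=None):
    "shift (m/0.1) in tool axes from the measured pose to dst"
    o=robot.get_obs();return R.from_euler("xyz",o["ee_rot"]).inv().apply(np.array(dst)-o["tool_pos"])/0.1
E
python3 - <<'E'
from h import *
np.set_printoptions(precision=4,suppress=True)
for n,a,b in [("mill",(276.5,268),(356,288)),("sauce",(308,300.5),(388.5,267.5)),("pot",(236,344),(456,318)),("tin",(215,320),(429,346)),("board",(364.5,250),(300.5,240)),("plate",(414.5,211.5),(243,201)),("mug",(308,222),(277,270))]:
    print(n,tri([ray("scene",*a),ray("side",*b)]))
print("plate z.011",atz("scene",414.5,211.5,.011),atz("side",243,201,.011))
print("board z.014",atz("scene",364.5,250,.014),atz("side",300.5,240,.014))
s=cv2.imread("pics/scene0.png")[260:410,140:340];d=cv2.imread("pics/side0.png")[245:435,335:545]
cv2.imwrite("pics/c1.png",cv2.resize(s,(800,600),interpolation=cv2.INTER_CUBIC))
cv2.imwrite("pics/c2.png",cv2.resize(d,(663,600),interpolation=cv2.INTER_CUBIC))
E
```

```text
mill [0.5231 0.1733 0.0644]
sauce [0.4117 0.1668 0.0427]
pot [0.4284 0.3602 0.0438]
tin [0.5158 0.3609 0.0342]
board [ 0.4551 -0.0698  0.0035]
plate [ 0.4606 -0.2784  0.0099]
mug [0.5964 0.0101 0.0549]
plate z.011 [ 0.4592 -0.2753  0.011 ] [ 0.4608 -0.2796  0.011 ]
board z.014 [ 0.4495 -0.0628  0.014 ] [ 0.463 -0.061  0.014]
```

View pics/c1.png

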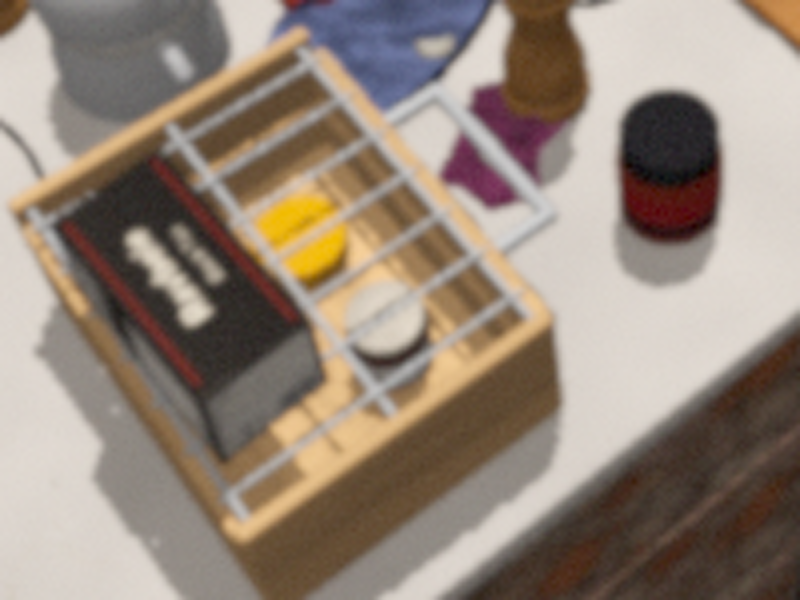

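View pics/c2.png

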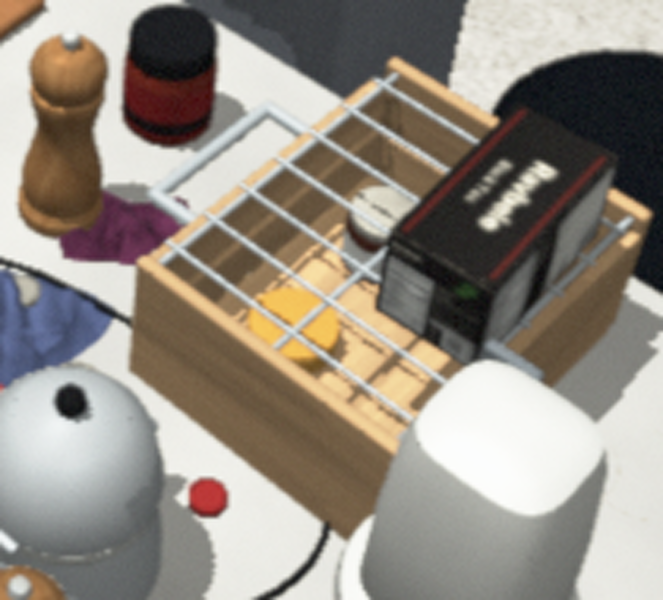

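The crops show the handle bar's outer corners at scene (249,282.5) and (277,313), and at side (419.6,279) and (385,306). The pot sits on the robot's side of the drawer and the tin on the far side.

```bash
python3 - <<'E'
from h import *
np.set_printoptions(precision=4,suppress=True)
sc=lambda u,v:(140+u/4,260+v/4)
sd=lambda u,v:(335+u/3.157,245+v/3.157)
for n,a,b in [("hA(far)",(437,92),(160,195)),("hB(near)",(548,213),(267,110)),("jarcap",(669,135),(172,42)),("lid",(386,318),(384,212)),("tin",(303,230),(293,318))]:
    print(n,tri([ray("scene",*sc(*a)),ray("side",*sd(*b))]))
for p in [(437,92),(548,213)]: print("h sc",atz("scene",*sc(*p),.074))
for p in [(160,195),(267,110)]: print("h sd",atz("side",*sd(*p),.074))
print("jarcap .082",atz("scene",*sc(669,133),.082),atz("side",*sd(173,40),.082))
for p in [(547,315),(308,38),(15,208),(236,530)]: print("unit sc",atz("scene",*sc(*p),.105))
for p in [(140,258),(393,62),(648,215)]: print("unit sd",atz("side",*sd(*p),.105))
print("lid",atz("scene",*sc(386,318),.065),atz("side",*sd(384,212),.065))
print("millknob",atz("side",*sd(70,40),.155),"millbase", atz("side",*sd(60,205),.01))
E
```

```text
hA(far) [0.5248 0.2537 0.0718]
hB(near) [0.4174 0.2537 0.0702]
jarcap [0.4126 0.168  0.0715]
lid [0.4281 0.3576 0.0599]
tin [0.5184 0.358  0.0364]
h sc [0.5236 0.2539 0.074 ]
h sc [0.4155 0.2549 0.074 ]
h sd [0.5265 0.2555 0.074 ]
h sd [0.4206 0.2559 0.074 ]
jarcap .082 [0.4082 0.1718 0.082 ] [0.4196 0.1738 0.082 ]
unit sc [0.3509 0.3035 0.105 ]
unit sc [0.584  0.2989 0.105 ]
unit sc [0.5902 0.4831 0.105 ]
unit sc [0.3572 0.4878 0.105 ]
unit sd [0.5951 0.2971 0.105 ]
unit sd [0.3554 0.3033 0.105 ]
unit sd [0.3573 0.4885 0.105 ]
lid [0.4251 0.3596 0.065 ] [0.4323 0.3589 0.065 ]
millknob [0.5274 0.1766 0.155 ] millbase [0.5332 0.1786 0.01  ]
```

{"api": "servo_tool", "payload": {"plan": [[0.1,-0.1,-0.1,0,0,-0.067,94],[0.2,-0.2,-0.2,0,0,-0.133,94],[0.3,-0.3,-0.3,0,0,-0.2,94],[0.4,-0.4,-0.4,0,0,-0.267,94],[0.5,-0.5,-0.5,0,0,-0.333,94],[0.6,-0.6,-0.6,0,0,-0.4,94],[0.7,-0.7,-0.7,0,0,-0.467,94],[0.8,-0.8,-0.8,0,0,-0.533,94],[0.9,-0.9,-0.8,0,0,-0.6,94],[1,-1,-0.8,0,0,-0.667,94],[1,-1,-0.8,0,0,-0.733,94],[1,-1,-0.8,0,0,-0.8,94]]}}

```text
time: 2.0
tool_pos: [0.2348, -0.3963, 0.303]
ee_rot: [3.141, 0.001, 1.578]
wrist_force: [-1.0, 0.3, -0.4]
width: 0.094
finger_force: 0.0
```

{"api": "servo_tool", "payload": {"plan": [[0.25,0.1,0,0,0,0,94],[0.5,0.2,0,0,0,0,94],[0.75,0.3,0,0,0,0,94],[1,0.4,0,0,0,0,94]]}}

```text
time: 2.33
tool_pos: [0.2745, -0.2959, 0.3025]
ee_rot: [3.141, 0.0, 1.571]
wrist_force: [0.9, 0.2, 0.5]
width: 0.0943
finger_force: 0.0
```

{"api": "servo_tool", "payload": {"plan": [[0.25,0.1,0,0,0,0,94],[0.5,0.2,0,0,0,0,94],[0.75,0.3,0,0,0,0,94],[1,0.4,0,0,0,0,94],[1,0.4,0,0,0,0,94]]}}

```text
time: 2.75
tool_pos: [0.3153, -0.1936, 0.3032]
ee_rot: [3.139, -0.001, 1.577]
wrist_force: [-0.4, 0.3, 0.1]
width: 0.0938
finger_force: 0.0
```

{"api": "servo_tool", "payload": {"plan": [[0.25,0.2,0,0,0,0,94],[0.5,0.4,0,0,0,0,94],[0.75,0.6,0,0,0,0,94],[1,0.8,0,0,0,0,94]]}}

```text
time: 3.08
tool_pos: [0.3948, -0.0964, 0.3027]
ee_rot: [3.141, 0.001, 1.57]
wrist_force: [1.5, 0.2, 0.3]
width: 0.0937
finger_force: 0.0
```

{"api": "servo_tool", "payload": {"plan": [[0.25,0.2,0,0,0,0,94],[0.5,0.4,0,0,0,0,94],[0.75,0.6,0,0,0,0,94],[1,0.8,0,0,0,0,94],[1,0.8,0,0,0,0,94],[1,0.8,0,0,0,0,94]]}}

```text
time: 3.58
tool_pos: [0.4746, 0.0035, 0.3017]
ee_rot: [-3.14, 0.001, 1.574]
wrist_force: [-0.5, 0.0, -0.3]
width: 0.094
finger_force: 0.0
```

```bash
python3 - <<'E'
from h import *
np.set_printoptions(precision=4,suppress=True)
print(robot.get_obs()["tool_pos"])
im=robot.snapshot("wrist");cv2.imwrite("pics/w1.png",im[:,:,::-1])
for t,z in [("mill_mid",.13),("sauce_mid",.06),("board_top",.014),("plate_in",.012),("mug_mid",.05)]:
    for d in robot.find_in(t,"wrist")[:2]: print(t,round(d["conf"],2),np.round(d["extent"]),atz("wrist",*d["extent"][:2],z))
for p in [(323,255),(370,222),(407,240),(358,280)]: print("board sc",atz("scene",*p,.014))
E
```

```text
[0.4746 0.0035 0.3017]
mill_mid 0.84 [383.  37.  73.  74.] [0.5246 0.1556 0.13  ]
sauce_mid 0.85 [256.  44.  77.  87.] [0.4127 0.1656 0.06  ]
board_top 0.66 [305. 260. 114. 158.] [ 0.4547 -0.0694  0.014 ]
plate_in 0.6 [312. 403.  96.  88.] [ 0.462  -0.2827  0.012 ]
mug_mid 0.9 [439. 211.  94.  84.] [ 0.6065 -0.0004  0.05  ]
board sc [0.5088 0.0328 0.014 ]
board sc [ 0.5118 -0.1463  0.014 ]
board sc [ 0.3992 -0.1757  0.014 ]
board sc [0.3903 0.019  0.014 ]
```

View pics/w1.png

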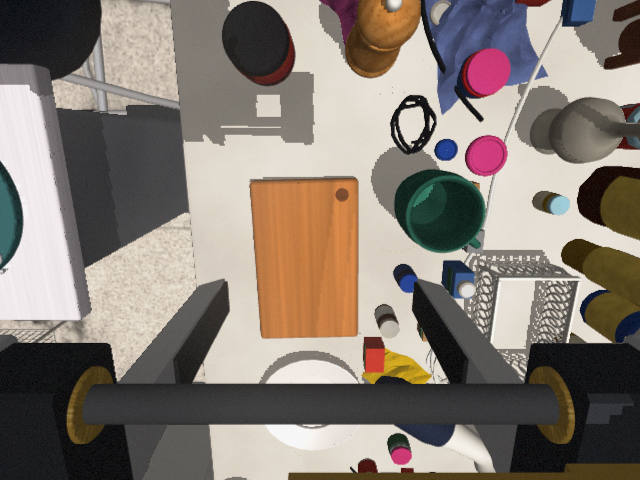

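{"api": "servo_tool", "payload": {"plan": [[0.25,0,0,0,0,0,94],[0.5,0,0,0,0,0,94],[0.75,0,0,0,0,0,94],[1,0,0,0,0,0,94]]}}

```text
time: 4.22
tool_pos: [0.4739, 0.1032, 0.3029]
ee_rot: [3.141, 0.0, 1.569]
wrist_force: [-0.6, 0.2, 0.6]
width: 0.0941
finger_force: 0.0
```

{"api": "servo_tool", "payload": {"plan": [[0.25,0,0,0,0,0,94],[0.5,0,0,0,0,0,94],[0.75,0,0,0,0,0,94],[1,0,0,0,0,0,94],[1,0,0,0,0,0,94],[1,0,0,0,0,0,94]]}}

```text
time: 4.72
tool_pos: [0.4739, 0.2032, 0.3025]
ee_rot: [3.142, 0.001, 1.573]
wrist_force: [0.0, 0.1, 0.4]
width: 0.094
finger_force: 0.0
```

```bash
python3 - <<'E'
from h import *
np.set_printoptions(precision=4,suppress=True)
print(robot.get_obs()["tool_pos"])
im=robot.snapshot("wrist");cv2.imwrite("pics/w2.png",im[:,:,::-1])
for t,z in [("mill_mid",.13),("sauce_mid",.06),("handle",.072),("pot_mid",.06)]:
    for d in robot.find_in(t,"wrist")[:2]: print(t,round(d["conf"],2),np.round(d["extent"]),atz("wrist",*d["extent"][:2],z))
E
```

```text
[0.4739 0.2032 0.3025]
mill_mid 0.58 [320.  87. 239. 175.] [0.475  0.3181 0.13  ]
sauce_mid 0.74 [265. 240.  63.  71.] [0.4133 0.1684 0.06  ]
handle 0.9 [321.  86. 240. 173.] [0.4758 0.3257 0.072 ]
pot_mid 0.91 [277.  56.  50.  57.] [0.4331 0.3551 0.06  ]
```

View pics/w2.png

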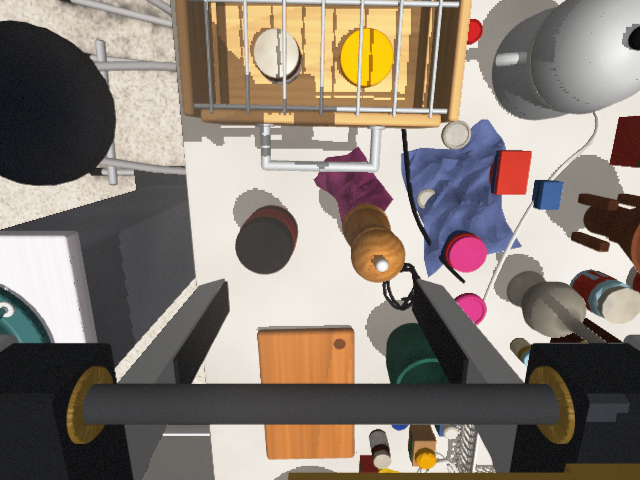

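w1 shows the board corners at (250,180), (357,178), (262,338) and (357,336). w2 shows the mill knob at (381,264), the jar cap at about (264,246), the handle bar from (264,166) to (377,166), the pot lid at (275,52) and the tin at (367,57).

```bash
python3 - <<'E'
from h import *
np.set_printoptions(precision=4,suppress=True)
for n,u,v,z in [("knob",381.5,264,.159),("head",378,254,.13),("foot",368,222,.0),("cap",264,246,.082),("hA",264,165.5,.076),("hB",377,165.5,.076),("lid",275,52,.065),("tin",367,57,.037),("board",258,328,.014),("board",353,326,.014)]:
    print(n,atz("wrist",u,v,z))
E
```

```text
knob [0.527  0.1744 0.159 ]
head [0.5282 0.1742 0.13  ]
foot [0.5346 0.1756 0.    ]
cap [0.4156 0.1682 0.082 ]
hA [0.4182 0.251  0.076 ]
hB [0.5321 0.2508 0.076 ]
lid [0.4317 0.3573 0.065 ]
tin [0.5233 0.3579 0.037 ]
board [0.3924 0.036  0.014 ]
board [0.5175 0.0387 0.014 ]
```

{"api": "servo_tool", "payload": {"plan": [[-0.1,0.18,0,0,0,0,94],[-0.2,0.36,0.2,0,0,0,94],[-0.285,0.535,0.4,0,0,0,94],[-0.285,0.535,0.6,0,0,0,94],[-0.285,0.535,0.8,0,0,0,94],[-0.285,0.535,1,0,0,0,80]]}}

```text
time: 5.47
tool_pos: [0.5279, 0.1734, 0.2015]
ee_rot: [-3.142, 0.0, 1.569]
wrist_force: [1.3, -0.0, 0.5]
width: 0.0903
finger_force: 0.0
```

{"api": "servo_tool", "payload": {"plan": [[0,0,0.15,0,0,0,80],[0,0,0.3,0,0,0,80],[0,0,0.45,0,0,0,80],[0,0,0.6,0,0,0,80],[0,0,0.7,0,0,0,80],[0,0,0.75,0,0,0,80],[0,0,0.75,0,0,0,80],[0,0,0.75,0,0,0,65],[0,0,0.75,0,0,0,55],[0,0,0.75,0,0,0,45],[0,0,0.75,0,0,0,40],[0,0,0.75,0,0,0,40]]}}

```text
time: 6.47
tool_pos: [0.5279, 0.1749, 0.1281]
ee_rot: [3.14, -0.0, 1.572]
wrist_force: [-0.0, -0.6, 0.8]
width: 0.0502
finger_force: 0.1
```

{"api": "servo_tool", "payload": {"plan": [[0,0,0,0,0,0,30],[0,0,0,0,0,0,30],[0,0,0,0,0,0,30],[0,0,-0.05,0,0,0,30],[0,0,-0.15,0,0,0,30],[0,0,-0.3,0,0,0,30],[0,0,-0.45,0,0,0,30],[0,0,-0.6,0,0,0,30],[0,0,-0.75,0,0,0,30],[0,0,-0.9,0,0,0,30],[0,0,-1,0,0,0,30],[0,0,-1,0,0,0,30]]}}

```text
time: 7.47
tool_pos: [0.5287, 0.175, 0.2307]
ee_rot: [3.136, -0.001, 1.571]
wrist_force: [0.9, 0.9, -2.0]
width: 0.0481
finger_force: 30.0
```

{"api": "servo_tool", "payload": {"plan": [[-0.03,-0.02,-0.03,0,0,0,30],[-0.1,-0.07,-0.06,0,0,0,30],[-0.2,-0.15,-0.1,0,0,0,30],[-0.3,-0.23,-0.14,0,0,0,30],[-0.4,-0.3,-0.18,0,0,0,30],[-0.5,-0.37,-0.2,0,0,0,30],[-0.6,-0.44,-0.2,0,0,0,30],[-0.7,-0.5,-0.2,0,0,0,30],[-0.8,-0.55,-0.2,0,0,0,30],[-0.9,-0.575,-0.2,0,0,0,30],[-0.97,-0.575,-0.2,0,0,0,30],[-1,-0.575,-0.2,0,0,0,30]]}}

```text
time: 8.47
tool_pos: [0.4701, 0.0735, 0.2474]
ee_rot: [3.141, 0.0, 1.57]
wrist_force: [-0.9, -1.0, -1.8]
width: 0.0476
finger_force: 30.0
```

{"api": "servo_tool", "payload": {"plan": [[-0.05,0,0,0,0,0,30],[-0.15,0,0,0,0,0,30],[-0.27,0,0,0,0,0,30],[-0.39,0,0,0,0,0,30],[-0.51,0,0,0,0,0,30],[-0.63,0,0,0,0,0,30],[-0.75,0,0,0,0,0,30],[-0.85,0,0,0,0,0,30],[-0.95,0,0,0,0,0,30],[-1,0,0,0,0,0,30]]}}

```text
time: 9.3
tool_pos: [0.4703, -0.0266, 0.2473]
ee_rot: [-3.141, 0.001, 1.571]
wrist_force: [-0.1, 0.3, -1.9]
width: 0.0478
finger_force: 30.0
```

{"api": "servo_tool", "payload": {"plan": [[-0.05,0,0,0,0,0,30],[-0.15,0,0,0,0,0,30],[-0.27,0,0,0,0,0,30],[-0.39,0,0,0,0,0,30],[-0.51,0,0,0,0,0,30],[-0.63,0,0.1,0,0,0,30],[-0.75,0,0.2,0,0,0,30],[-0.85,0,0.35,0,0,0,30],[-0.9,0,0.5,0,0,0,30],[-0.9,0,0.65,0,0,0,30],[-0.9,0,0.8,0,0,0,30],[-0.9,0,0.9,0,0,0,30]]}}

```text
time: 10.3
tool_pos: [0.4688, -0.1157, 0.1543]
ee_rot: [-3.138, -0.001, 1.571]
wrist_force: [0.1, 0.4, -1.6]
width: 0.0481
finger_force: 30.0
```

{"api": "servo_tool", "payload": {"plan": [[0,0,0.05,0,0,0,30],[0,0,0.09,0,0,0,30],[0,0,0.12,0,0,0,30],[0,0,0.14,0,0,0,30],[0,0,0.15,0,0,0,30],[0,0,0.15,0,0,0,30]]}}

```text
time: 10.8
tool_pos: [0.4705, -0.1153, 0.1429]
ee_rot: [3.141, 0.0, 1.572]
wrist_force: [-0.4, -0.5, -2.4]
width: 0.0477
finger_force: 30.0
```

{"api": "servo_tool", "payload": {"plan": [[0,0,0.01,0,0,0,30],[0,0,0.02,0,0,0,30],[0,0,0.02,0,0,0,30]]}}

```text
time: 11.05
tool_pos: [0.4708, -0.1156, 0.142]
ee_rot: [3.14, 0.001, 1.572]
wrist_force: [-0.7, -0.0, 4.3]
width: 0.0478
finger_force: 30.0
```

{"api": "servo_tool", "payload": {"plan": [[0,0,0,0,0,0,45],[0,0,0,0,0,0,52],[0,0,0,0,0,0,60],[0,0,0,0,0,0,75],[0,0,0,0,0,0,85],[0,0,-0.1,0,0,0,85],[0,0,-0.3,0,0,0,85],[0,0,-0.5,0,0,0,85],[0,0,-0.7,0,0,0,90],[0,0,-0.9,0,0,0,94],[0,0,-1,0,0,0,94]]}}

```text
time: 11.97
tool_pos: [0.4712, -0.1156, 0.244]
ee_rot: [3.137, 0.002, 1.572]
wrist_force: [0.6, -0.8, 0.2]
width: 0.0935
finger_force: 0.0
```

{"api": "servo_tool", "payload": {"plan": [[0.25,-0.15,0,0,0,0,94],[0.5,-0.3,0,0,0,0,94],[0.75,-0.45,0,0,0,0,94],[1,-0.55,0,0,0,0,94]]}}

```text
time: 12.3
tool_pos: [0.414, -0.0145, 0.2406]
ee_rot: [-3.141, -0.0, 1.57]
wrist_force: [0.4, 0.7, 0.3]
width: 0.094
finger_force: 0.0
```

{"api": "servo_tool", "payload": {"plan": [[0.25,0,0,0,0,0,94],[0.5,0,0,0,0,0,94],[0.75,0,0,0,0,0,94],[1,0,0,0,0,0,94]]}}

```text
time: 12.63
tool_pos: [0.4147, 0.0859, 0.2406]
ee_rot: [3.141, 0.0, 1.571]
wrist_force: [0.6, -0.5, 0.7]
width: 0.0938
finger_force: 0.0
```

{"api": "servo_tool", "payload": {"plan": [[0.2,0,0,0,0,0,94],[0.45,0,0,0,0,0,94],[0.7,0,0.1,0,0,0,94],[0.845,0,0.3,0,0,0,94],[0.845,0,0.55,0,0,0,94],[0.845,0,0.75,0,0,0,94],[0.845,0,0.95,0,0,0,94],[0.845,0,1,0,0,0,94],[0.845,0,1,0,0,0,94]]}}

```text
time: 13.38
tool_pos: [0.4137, 0.1688, 0.1386]
ee_rot: [-3.137, 0.001, 1.571]
wrist_force: [0.1, 0.4, -0.3]
width: 0.0941
finger_force: 0.0
```

```bash
python3 - <<'E'
from h import *
np.set_printoptions(precision=4,suppress=True)
print(robot.get_obs()["tool_pos"])
im=robot.snapshot("wrist");cv2.imwrite("pics/w3.png",im[:,:,::-1])
for t,z in [("sauce_mid",.07)]:
    for d in robot.find_in(t,"wrist")[:2]: print(t,round(d["conf"],2),np.round(d["extent"]),atz("wrist",*d["extent"][:2],z))
E
```

```text
[0.4137 0.1688 0.1386]
sauce_mid 0.58 [320. 256.  99. 116.] [0.416  0.1721 0.07  ]
```

View pics/w3.png

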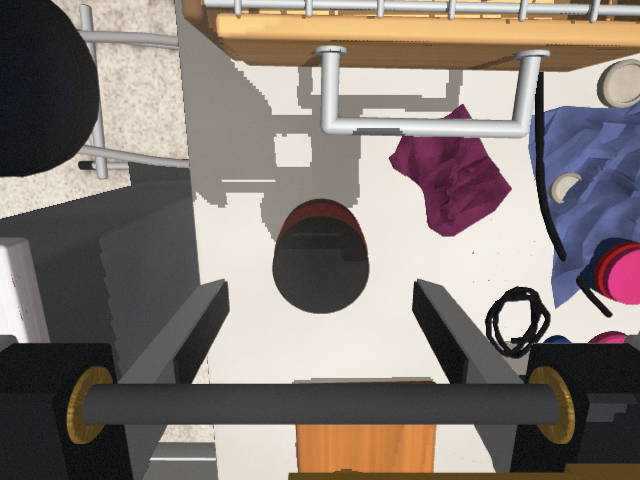

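The jar cap is centred at (321,266) in w3, which puts the jar at about (0.4155, 0.170). The handle bar is at y≈0.253, x≈0.474.

{"api": "servo_tool", "payload": {"plan": [[0.015,0.015,0.1,0,0,0,94],[0.015,0.015,0.3,0,0,0,94],[0.015,0.015,0.5,0,0,0,94],[0.015,0.015,0.7,0,0,0,94],[0.015,0.015,0.83,0,0,0,94],[0.015,0.015,0.88,0,0,0,94],[0.015,0.015,0.88,0,0,0,85],[0.015,0.015,0.88,0,0,0,75],[0.015,0.015,0.88,0,0,0,68],[0.015,0.015,0.88,0,0,0,64],[0.015,0.015,0.88,0,0,0,45],[0.015,0.015,0.88,0,0,0,45]]}}

```text
time: 14.48
tool_pos: [0.4165, 0.1709, 0.0534]
ee_rot: [3.141, -0.0, 1.571]
wrist_force: [-2.9, -0.2, 5.5]
width: 0.0628
finger_force: 30.0
```

{"api": "servo_tool", "payload": {"plan": [[0,0,0,0,0,0,45],[0,0,0,0,0,0,45],[0,0,-0.05,0,0,0,45],[0,0,-0.15,0,0,0,45],[0,0,-0.3,0,0,0,45],[0,0,-0.4,0,0,0,45],[-0.05,0,-0.45,0,0,0,45],[-0.15,0,-0.5,0,0,0,45],[-0.25,0.03,-0.5,0,0,0,45],[-0.4,0.06,-0.5,0,0,0,45],[-0.6,0.1,-0.5,0,0,0,45],[-0.8,0.15,-0.5,0,0,0,45]]}}

```text
time: 15.48
tool_pos: [0.4312, 0.089, 0.1017]
ee_rot: [-3.14, 0.001, 1.572]
wrist_force: [0.1, 0.9, -1.3]
width: 0.0631
finger_force: 30.0
```

{"api": "servo_tool", "payload": {"plan": [[-0.1,0.02,0,0,0,0,45],[-0.22,0.05,0,0,0,0,45],[-0.35,0.08,0,0,0,0,45],[-0.48,0.1,0,0,0,0,45],[-0.61,0.1,0,0,0,0,45],[-0.74,0.1,0,0,0,0,45],[-0.86,0.1,0,0,0,0,45],[-0.95,0.1,0,0,0,0,45],[-1,0.1,0,0,0,0,45]]}}

```text
time: 16.23
tool_pos: [0.4413, -0.0106, 0.102]
ee_rot: [-3.141, 0.0, 1.57]
wrist_force: [1.0, 0.4, -2.0]
width: 0.0631
finger_force: 30.0
```

{"api": "servo_tool", "payload": {"plan": [[-0.06,0,0.06,0,0,0,45],[-0.12,0,0.12,0,0,0,45],[-0.13,0,0.18,0,0,0,45],[-0.13,0,0.24,0,0,0,45],[-0.13,0,0.29,0,0,0,45],[-0.13,0,0.32,0,0,0,45],[-0.13,0,0.34,0,0,0,45],[-0.13,0,0.34,0,0,0,45]]}}

```text
time: 16.9
tool_pos: [0.4415, -0.022, 0.068]
ee_rot: [-3.141, -0.0, 1.572]
wrist_force: [0.6, 0.6, -2.2]
width: 0.063
finger_force: 30.0
```

{"api": "servo_tool", "payload": {"plan": [[0,0,0.01,0,0,0,45],[0,0,0.02,0,0,0,45],[0,0,0.02,0,0,0,45]]}}

```text
time: 17.15
tool_pos: [0.442, -0.0222, 0.0674]
ee_rot: [3.141, 0.0, 1.572]
wrist_force: [-0.8, 0.7, 2.3]
width: 0.0627
finger_force: 30.0
```

{"api": "servo_tool", "payload": {"plan": [[0,0,0,0,0,0,60],[0,0,0,0,0,0,66],[0,0,0,0,0,0,75],[0,0,0,0,0,0,85],[0,0,0,0,0,0,85],[0,0,-0.1,0,0,0,85],[0,0,-0.3,0,0,0,85],[0,0,-0.5,0,0,0,85],[0,0,-0.7,0,0,0,85],[0,0,-0.9,0,0,0,85],[0,0,-1,0,0,0,85]]}}

```text
time: 18.07
tool_pos: [0.443, -0.0226, 0.17]
ee_rot: [3.136, 0.001, 1.571]
wrist_force: [0.9, -0.5, 0.2]
width: 0.0852
finger_force: 0.0
```

{"api": "servo_tool", "payload": {"plan": [[0.1,0.05,0,0,0,0,80],[0.25,0.1,0,0,0,-0.06,70],[0.4,0.15,0,0,0,-0.13,60],[0.55,0.2,0,0,0,-0.2,50],[0.7,0.25,0,0,0,-0.27,40],[0.85,0.3,0,0,0,-0.34,30],[1,0.33,0,0,0,-0.41,30],[1,0.33,0,0,0,-0.48,30],[1,0.33,0,0,0,-0.5,30]]}}

```text
time: 18.82
tool_pos: [0.4741, 0.0793, 0.1647]
ee_rot: [-3.14, -0.002, 2.363]
wrist_force: [0.6, -0.6, -0.1]
width: 0.0312
finger_force: 0.0
```

{"api": "servo_tool", "payload": {"plan": [[0.15,0.15,0,0,0,-0.07,30],[0.3,0.3,0,0,0,-0.14,30],[0.45,0.45,0,0,0,-0.21,30],[0.6,0.6,0,0,0,-0.28,30],[0.75,0.75,0,0,0,-0.35,30],[0.9,0.9,0,0,0,-0.42,30],[1,1,0,0,0,-0.48,30],[1,1,0,0,0,-0.5,30],[1,1,0,0,0,-0.5,30],[1,1,0,0,0,-0.5,30]]}}

```text
time: 19.65
tool_pos: [0.4739, 0.2196, 0.1651]
ee_rot: [-3.141, -0.002, -3.141]
wrist_force: [-1.0, 0.4, 0.9]
width: 0.0301
finger_force: 0.0
```

{"api": "servo_tool", "payload": {"plan": [[0,0.15,0,0,0,0,30],[0,0.3,0,0,0,0,30],[0,0.335,0.1,0,0,0,30],[0,0.335,0.2,0,0,0,30],[0,0.335,0.35,0,0,0,30],[0,0.335,0.5,0,0,0,30],[0,0.335,0.65,0,0,0,30],[0,0.335,0.8,0,0,0,30],[0,0.335,0.9,0,0,0,30],[0,0.335,0.95,0,0,0,30],[0,0.335,0.95,0,0,0,20],[0,0.335,0.95,0,0,0,15]]}}

```text
time: 20.65
tool_pos: [0.4746, 0.2523, 0.0713]
ee_rot: [-3.141, -0.0, -3.141]
wrist_force: [0.2, 0.7, 1.0]
width: 0.0199
finger_force: 0.0
```

{"api": "servo_tool", "payload": {"plan": [[0,0,0,0,0,0,12],[0,0,0,0,0,0,5],[0,0,0,0,0,0,0],[0,0,0,0,0,0,0]]}}

```text
time: 20.98
tool_pos: [0.4753, 0.2527, 0.0725]
ee_rot: [3.141, 0.002, -3.141]
wrist_force: [0.4, -1.4, 2.0]
width: 0.009
finger_force: 30.0
```

{"api": "servo_tool", "payload": {"plan": [[0,-0.03,0,0,0,0,0],[0,-0.08,0,0,0,0,0],[0,-0.16,0,0,0,0,0],[0,-0.24,0,0,0,0,0],[0,-0.32,0,0,0,0,0],[0,-0.4,0,0,0,0,0],[0,-0.48,0,0,0,0,0],[0,-0.56,0,0,0,0,0],[0,-0.64,0,0,0,0,0],[0,-0.72,0,0,0,0,0],[0,-0.8,0,0,0,0,0],[0,-0.88,0,0,0,0,0]]}}

```text
time: 21.98
tool_pos: [0.4737, 0.164, 0.0725]
ee_rot: [3.141, -0.001, -3.141]
wrist_force: [-4.1, 2.9, 8.3]
width: 0.009
finger_force: 30.0
```

{"api": "servo_tool", "payload": {"plan": [[0,-0.08,0,0,0,0,0],[0,-0.16,0,0,0,0,0],[0,-0.24,0,0,0,0,0],[0,-0.31,0,0,0,0,0],[0,-0.37,0,0,0,0,0],[0,-0.42,0,0,0,0,0],[0,-0.46,0,0,0,0,0],[0,-0.48,0,0,0,0,0],[0,-0.48,0,0,0,0,0]]}}

```text
time: 22.73
tool_pos: [0.4728, 0.1154, 0.0724]
ee_rot: [-3.141, -0.004, 3.141]
wrist_force: [-5.9, -0.1, 10.1]
width: 0.0093
finger_force: 30.0
```

{"api": "servo_tool", "payload": {"plan": [[0,0,0,0,0,0,12],[0,0,0,0,0,0,20],[0,0,0,0,0,0,30],[0,0,0,0,0,0,30],[0,0,-0.1,0,0,0,30],[0,0,-0.3,0,0,0,30],[0,0,-0.5,0,0,0,30],[0,0,-0.75,0,0,0,30],[0,0,-1,0,0,0,30]]}}

```text
time: 23.48
tool_pos: [0.4742, 0.1165, 0.1726]
ee_rot: [-3.141, -0.001, -3.141]
wrist_force: [0.1, 0.1, -1.0]
width: 0.0301
finger_force: 0.0
```

{"api": "servo_tool", "payload": {"plan": [[0.05,0.1,-0.05,0,0,0.07,40],[0.1,0.2,-0.1,0,0,0.14,50],[0.2,0.3,-0.2,0,0,0.21,62],[0.3,0.5,-0.3,0,0,0.28,62],[0.4,0.7,-0.3,0,0,0.35,62],[0.44,0.88,-0.3,0,0,0.42,62],[0.44,0.88,-0.3,0,0,0.49,62],[0.44,0.88,-0.3,0,0,0.5,62]]}}

```text
time: 24.15
tool_pos: [0.4303, 0.2054, 0.2021]
ee_rot: [3.141, 0.001, 2.357]
wrist_force: [-0.2, -0.0, -0.2]
width: 0.0619
finger_force: 0.0
```

{"api": "servo_tool", "payload": {"plan": [[0,0,0,0,0,0.07,62],[0,0,0,0,0,0.14,62],[0,0,0,0,0,0.21,62],[0,0,0,0,0,0.28,62],[0,0,0,0,0,0.35,62],[0,0,0,0,0,0.42,62],[0,0,0,0,0,0.49,62],[0,0,0,0,0,0.5,62],[0,0,0,0,0,0.5,62],[0,0,0,0,0,0.5,62]]}}

```text
time: 24.98
tool_pos: [0.4306, 0.2043, 0.2016]
ee_rot: [3.142, 0.0, 1.574]
wrist_force: [-0.0, -0.2, -0.2]
width: 0.0623
finger_force: 0.0
```

```bash
python3 - <<'E'
from h import *
np.set_printoptions(precision=4,suppress=True)
print(robot.get_obs()["tool_pos"])
im=robot.snapshot("wrist");cv2.imwrite("pics/w4.png",im[:,:,::-1])
for t,z in [("pot_mid",.058),("tin_mid",.03)]:
    for d in robot.find_in(t,"wrist")[:2]: print(t,round(d["conf"],2),np.round(d["extent"]),atz("wrist",*d["extent"][:2],z))
E
```

```text
[0.4306 0.2043 0.2016]
pot_mid 0.57 [318. 211.  58.  60.] [0.4293 0.2231 0.058 ]
tin_mid 0.82 [421. 207.  67.  63.] [0.5212 0.2209 0.03  ]
```

View pics/w4.png

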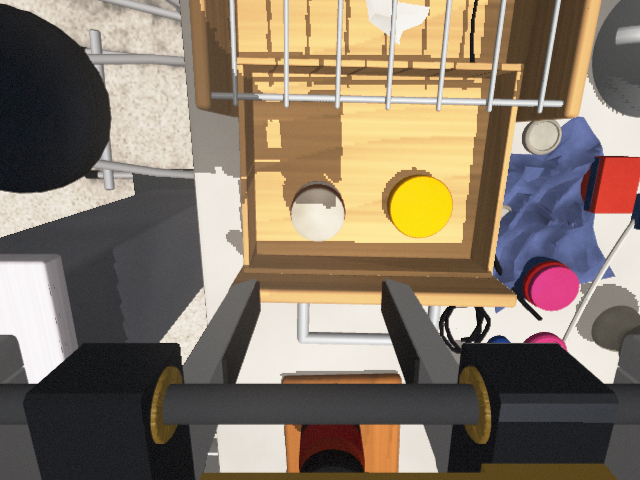

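The pot lid is at (317.5,213), which gives (0.430, 0.2235). The tin is at (421,207), and the drawer is well open.

{"api": "servo_tool", "payload": {"plan": [[0.1,0,0,0,0,0,64],[0.19,0,0.15,0,0,0,64],[0.19,0,0.35,0,0,0,64],[0.19,0,0.55,0,0,0,64],[0.19,0,0.75,0,0,0,64],[0.19,0,0.9,0,0,0,64],[0.19,0,1,0,0,0,64]]}}

```text
time: 25.72
tool_pos: [0.4294, 0.2239, 0.0994]
ee_rot: [-3.139, 0.001, 1.573]
wrist_force: [-0.6, 0.3, 0.9]
width: 0.0638
finger_force: 0.0
```

{"api": "servo_tool", "payload": {"plan": [[0,0,0.1,0,0,0,64],[0,0,0.2,0,0,0,64],[0,0,0.3,0,0,0,64],[0,0,0.4,0,0,0,64],[0,0,0.5,0,0,0,64],[0,0,0.55,0,0,0,64],[0,0,0.55,0,0,0,64],[0,0,0.55,0,0,0,55],[0,0,0.55,0,0,0,48],[0,0,0.55,0,0,0,44],[0,0,0.55,0,0,0,30],[0,0,0.55,0,0,0,30]]}}

```text
time: 26.72
tool_pos: [0.4309, 0.2238, 0.0471]
ee_rot: [3.14, -0.0, 1.571]
wrist_force: [-0.1, -0.6, 1.0]
width: 0.0459
finger_force: 30.0
```

{"api": "servo_tool", "payload": {"plan": [[0,0,0,0,0,0,30],[0,0,0,0,0,0,30],[0,0,-0.05,0,0,0,30],[0,0,-0.15,0,0,0,30],[0,0,-0.25,0,0,0,30],[0,0,-0.35,0,0,0,30],[0,0,-0.5,0,0,0,30],[0,0,-0.65,0,0,0,30],[0,0,-0.8,0,0,0,30],[0,0,-0.9,0,0,0,30],[0,0,-1,0,0,0,30]]}}

```text
time: 27.63
tool_pos: [0.4309, 0.2237, 0.1482]
ee_rot: [3.14, -0.001, 1.571]
wrist_force: [-0.4, -0.1, -0.2]
width: 0.0454
finger_force: 30.0
```

{"api": "servo_tool", "payload": {"plan": [[-0.03,0,-0.1,0,0,0,30],[-0.1,0,-0.2,0,0,0,30],[-0.2,0,-0.35,0,0,0,30],[-0.3,0,-0.5,0,0,0,30],[-0.42,0.02,-0.65,0,0,0,30],[-0.54,0.04,-0.8,0,0,0,30],[-0.66,0.06,-0.9,0,0,0,30],[-0.78,0.08,-0.95,0,0,0,30],[-0.9,0.1,-0.95,0,0,0,30],[-1,0.1,-0.95,0,0,0,30]]}}

```text
time: 28.47
tool_pos: [0.4408, 0.1223, 0.2422]
ee_rot: [3.141, 0.0, 1.571]
wrist_force: [0.1, 0.5, -2.2]
width: 0.0452
finger_force: 30.0
```

{"api": "servo_tool", "payload": {"plan": [[-0.14,0,0,0,0,0,30],[-0.28,0.02,0,0,0,0,30],[-0.42,0.04,0,0,0,0,30],[-0.56,0.06,0,0,0,0,30],[-0.7,0.08,0,0,0,0,30],[-0.85,0.1,0,0,0,0,30],[-1,0.1,0,0,0,0,30]]}}

```text
time: 29.05
tool_pos: [0.4502, 0.0225, 0.241]
ee_rot: [-3.14, 0.0, 1.571]
wrist_force: [-0.2, 1.4, -1.1]
width: 0.0455
finger_force: 30.0
```

{"api": "servo_tool", "payload": {"plan": [[-0.14,0,0,0,0,0,30],[-0.28,0.02,0,0,0,0,30],[-0.42,0.04,0,0,0,0,30],[-0.56,0.06,0,0,0,0,30],[-0.7,0.08,0,0,0,0,30],[-0.85,0.1,0,0,0,0,30],[-1,0.1,0,0,0,0,30]]}}

```text
time: 29.63
tool_pos: [0.4602, -0.0774, 0.241]
ee_rot: [-3.14, -0.0, 1.571]
wrist_force: [1.2, 0.1, -1.1]
width: 0.0455
finger_force: 30.0
```

{"api": "servo_tool", "payload": {"plan": [[-0.14,0,0,0,0,0,30],[-0.28,0,0,0,0,0,30],[-0.42,0,0,0,0,0,30],[-0.56,0,0,0,0,0,30],[-0.7,0,0,0,0,0,30],[-0.85,0,0,0,0,0,30],[-1,0,0,0,0,0,30]]}}

```text
time: 30.22
tool_pos: [0.46, -0.1772, 0.2411]
ee_rot: [-3.14, -0.001, 1.571]
wrist_force: [0.5, -0.8, -1.6]
width: 0.0456
finger_force: 30.0
```

{"api": "servo_tool", "payload": {"plan": [[-0.14,0,0,0,0,0,30],[-0.28,0,0,0,0,0,30],[-0.42,0,0,0,0,0,30],[-0.56,0,0,0,0,0,30],[-0.7,0,0,0,0,0,30],[-0.8,0,0,0,0,0,30],[-0.8,0,0,0,0,0,30],[-0.8,0,0,0,0,0,30]]}}

```text
time: 30.88
tool_pos: [0.4608, -0.2567, 0.2412]
ee_rot: [-3.141, -0.001, 1.571]
wrist_force: [0.2, 0.5, -0.9]
width: 0.0452
finger_force: 30.0
```

```bash
python3 - <<'E'
from h import *
np.set_printoptions(precision=4,suppress=True)
print(robot.get_obs()["tool_pos"])
im=robot.snapshot("wrist");cv2.imwrite("pics/w5.png",im[:,:,::-1])
for t,z in [("plate_in",.012),("mill_mid",.1),("sauce_mid",.06)]:
    for d in robot.find_in(t,"wrist")[:2]: print(t,round(d["conf"],2),np.round(d["extent"]),atz("wrist",*d["extent"][:2],z))
E
```

```text
[ 0.4608 -0.2567  0.2412]
mill_mid 0.98 [336.  50.  82. 100.] [ 0.4729 -0.1178  0.1   ]
```

View pics/w5.png

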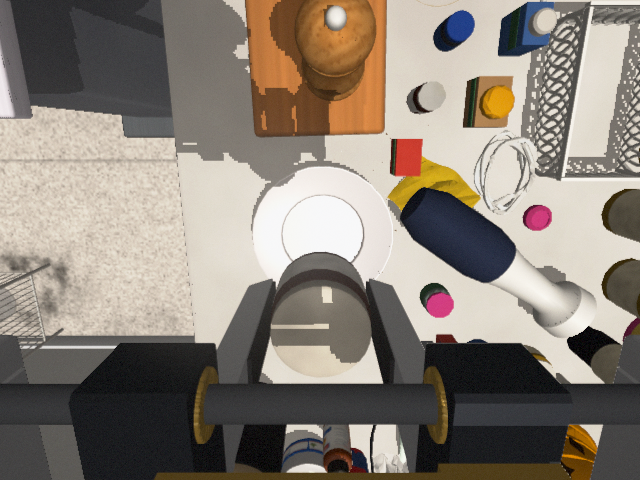

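The plate's rim and inner ring are both centred at column 322.5, and the rim's top edge is at row 166. That puts the plate centre at about (0.4635, -0.2815). The mill stands upright on the board.

{"api": "servo_tool", "payload": {"plan": [[-0.1,0.02,0.05,0,0,0,30],[-0.2,0.03,0.15,0,0,0,30],[-0.245,0.03,0.3,0,0,0,30],[-0.245,0.03,0.45,0,0,0,30],[-0.245,0.03,0.6,0,0,0,30],[-0.245,0.03,0.75,0,0,0,30],[-0.245,0.03,0.9,0,0,0,30],[-0.245,0.03,1,0,0,0,30]]}}

```text
time: 31.75
tool_pos: [0.4629, -0.2809, 0.1384]
ee_rot: [-3.139, -0.002, 1.571]
wrist_force: [-0.2, 0.4, -1.5]
width: 0.0453
finger_force: 30.0
```

{"api": "servo_tool", "payload": {"plan": [[0,0,0.15,0,0,0,30],[0,0,0.3,0,0,0,30],[0,0,0.45,0,0,0,30],[0,0,0.6,0,0,0,30],[0,0,0.75,0,0,0,30],[0,0,0.85,0,0,0,30],[0,0,0.92,0,0,0,30],[0,0,0.97,0,0,0,30],[0,0,1,0,0,0,30],[0,0,1,0,0,0,30]]}}

```text
time: 32.58
tool_pos: [0.4638, -0.2809, 0.0412]
ee_rot: [-3.141, -0.0, 1.571]
wrist_force: [-0.4, 1.1, -2.1]
width: 0.0456
finger_force: 30.0
```

{"api": "servo_tool", "payload": {"plan": [[0,0,0.01,0,0,0,30],[0,0,0.02,0,0,0,30],[0,0,0.03,0,0,0,30],[0,0,0.04,0,0,0,30],[0,0,0.04,0,0,0,30]]}}

```text
time: 33.0
tool_pos: [0.4639, -0.2809, 0.0376]
ee_rot: [3.141, 0.0, 1.571]
wrist_force: [-0.4, -0.3, -1.6]
width: 0.0456
finger_force: 30.0
```

{"api": "servo_tool", "payload": {"plan": [[0,0,0.01,0,0,0,30],[0,0,0.02,0,0,0,30],[0,0,0.02,0,0,0,30]]}}

```text
time: 33.25
tool_pos: [0.4637, -0.2808, 0.0353]
ee_rot: [-3.141, -0.0, 1.571]
wrist_force: [0.4, 0.6, -1.3]
width: 0.0454
finger_force: 30.0
```

{"api": "servo_tool", "payload": {"plan": [[0,0,0.01,0,0,0,30],[0,0,0.015,0,0,0,30],[0,0,0.015,0,0,0,30]]}}

```text
time: 33.5
tool_pos: [0.4638, -0.2809, 0.0351]
ee_rot: [-3.142, 0.0, 1.571]
wrist_force: [-2.4, 2.7, 4.8]
width: 0.0452
finger_force: 30.0
```

{"api": "servo_tool", "payload": {"plan": [[0,0,0,0,0,0,44],[0,0,0,0,0,0,50],[0,0,0,0,0,0,58],[0,0,0,0,0,0,64],[0,0,0,0,0,0,64],[0,0,-0.1,0,0,0,64],[0,0,-0.3,0,0,0,64],[0,0,-0.5,0,0,0,64],[0,0,-0.75,0,0,0,64],[0,0,-1,0,0,0,64]]}}

```text
time: 34.33
tool_pos: [0.4636, -0.2807, 0.1353]
ee_rot: [-3.141, -0.0, 1.571]
wrist_force: [0.5, -0.2, 0.1]
width: 0.0637
finger_force: 0.0
```

{"api": "servo_tool", "payload": {"plan": [[0,0,-0.25,0,0,0,64],[0,0,-0.5,0,0,0,64],[0,0,-0.75,0,0,0,64],[0,0,-1,0,0,0,64],[0,0,-1,0,0,0,64],[0,0,-1,0,0,0,64]]}}

```text
time: 34.83
tool_pos: [0.4646, -0.2814, 0.2363]
ee_rot: [3.138, 0.003, 1.571]
wrist_force: [-0.5, 1.2, -1.1]
width: 0.0641
finger_force: 0.0
```

```bash
python3 - <<'E'
from h import *
np.set_printoptions(precision=4,suppress=True)
print(robot.get_obs()["tool_pos"])
im=robot.snapshot("wrist");cv2.imwrite("pics/w6.png",im[:,:,::-1])
for t,z in [("plate_in",.012),("pot_mid",.04)]:
    for d in robot.find_in(t,"wrist")[:2]: print(t,round(d["conf"],2),np.round(d["extent"]),atz("wrist",*d["extent"][:2],z))
E
```

```text
[ 0.4646 -0.2814  0.2363]
plate_in 0.95 [319. 210. 148. 140.] [ 0.4624 -0.276   0.012 ]
pot_mid 0.74 [319. 220.  46.  48.] [ 0.4618 -0.2802  0.04  ]
```

View pics/w6.png

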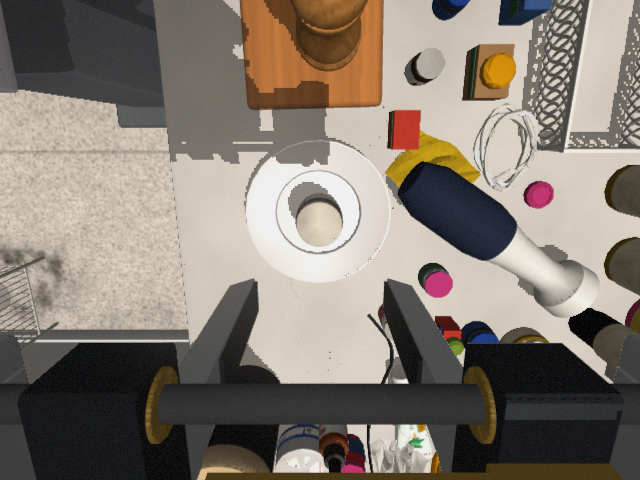

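The pot stands upright with its lid at (319,223). It is centred on the plate, whose ring is at (318,211), to within about 2 mm once its height is allowed for. Next I close the drawer.

{"api": "servo_tool", "payload": {"plan": [[0.25,0,0,0,0,0,50],[0.5,0,0,0,0,0,40],[0.75,0,0,0,0,0,30],[1,0,0,0,0,0,30]]}}

```text
time: 35.32
tool_pos: [0.4628, -0.1796, 0.2317]
ee_rot: [-3.138, -0.002, 1.571]
wrist_force: [0.4, -1.1, -0.3]
width: 0.0409
finger_force: 0.0
```

{"api": "servo_tool", "payload": {"plan": [[0.25,0,0,0,0,0,30],[0.5,0,0,0,0,0,30],[0.75,0,0,0,0,0,30],[1,0,0,0,0,0,30]]}}

```text
time: 35.65
tool_pos: [0.4627, -0.0795, 0.2319]
ee_rot: [-3.138, -0.001, 1.571]
wrist_force: [0.5, 0.4, -0.1]
width: 0.03
finger_force: 0.0
```

{"api": "servo_tool", "payload": {"plan": [[0.25,0,0,0,0,0,30],[0.5,0,0,0,0,0,30],[0.75,0,0,0,0,0,30],[1,0,0,0,0,0,30]]}}

```text
time: 35.98
tool_pos: [0.4626, 0.0204, 0.2319]
ee_rot: [-3.138, -0.0, 1.571]
wrist_force: [0.2, -0.3, 0.1]
width: 0.0297
finger_force: 0.0
```

{"api": "servo_tool", "payload": {"plan": [[0.1,0.02,0,0,0,-0.07,30],[0.3,0.05,0,0,0,-0.14,30],[0.5,0.08,0,0,0,-0.21,30],[0.7,0.1,0,0,0,-0.28,30],[0.9,0.1,0,0,0,-0.35,30],[0.965,0.1,0,0,0,-0.42,30],[0.965,0.1,0,0,0,-0.49,30],[0.965,0.1,0,0,0,-0.5,30]]}}

```text
time: 36.65
tool_pos: [0.4726, 0.1161, 0.2318]
ee_rot: [-3.138, -0.002, 2.361]
wrist_force: [-0.6, 0.1, 0.3]
width: 0.0296
finger_force: 0.0
```

{"api": "servo_tool", "payload": {"plan": [[0,0,0,0,0,-0.07,30],[0,0,0,0,0,-0.14,30],[0,0,0,0,0,-0.21,30],[0,0,0,0,0,-0.28,30],[0,0,0,0,0,-0.35,30],[0,0,0,0,0,-0.42,30],[0,0,0,0,0,-0.49,30],[0,0,0,0,0,-0.5,30],[0,0,0,0,0,-0.5,30],[0,0,0,0,0,-0.5,30]]}}

```text
time: 37.48
tool_pos: [0.4733, 0.1154, 0.2333]
ee_rot: [-3.141, -0.001, 3.139]
wrist_force: [0.8, 0.1, -0.8]
width: 0.03
finger_force: 0.0
```

{"api": "servo_tool", "payload": {"plan": [[0,0,0.2,0,0,0,30],[0,0,0.4,0,0,0,30],[0,0,0.6,0,0,0,30],[0,0,0.8,0,0,0,30],[0,0,1,0,0,0,30]]}}

```text
time: 37.9
tool_pos: [0.4734, 0.1155, 0.1328]
ee_rot: [-3.141, -0.0, 3.139]
wrist_force: [0.3, -0.3, -0.8]
width: 0.0297
finger_force: 0.0
```

{"api": "servo_tool", "payload": {"plan": [[0,0,0.1,0,0,0,30],[0,0,0.22,0,0,0,30],[0,0,0.34,0,0,0,30],[0,0,0.46,0,0,0,30],[0,0,0.56,0,0,0,30],[0,0,0.61,0,0,0,30],[0,0,0.61,0,0,0,20],[0,0,0.61,0,0,0,12],[0,0,0.61,0,0,0,0],[0,0,0.61,0,0,0,0],[0,0,0.61,0,0,0,0]]}}

```text
time: 38.82
tool_pos: [0.4743, 0.1156, 0.0738]
ee_rot: [-3.142, 0.002, -3.141]
wrist_force: [0.3, -0.3, 0.0]
width: 0.0089
finger_force: 30.0
```

{"api": "servo_tool", "payload": {"plan": [[0,0.03,0,0,0,0,0],[0,0.08,0,0,0,0,0],[0,0.16,0,0,0,0,0],[0,0.24,0,0,0,0,0],[0,0.32,0,0,0,0,0],[0,0.4,0,0,0,0,0],[0,0.48,0,0,0,0,0],[0,0.56,0,0,0,0,0],[0,0.64,0,0,0,0,0],[0,0.72,0,0,0,0,0],[0,0.8,0,0,0,0,0],[0,0.88,0,0,0,0,0]]}}

```text
time: 39.82
tool_pos: [0.4758, 0.2047, 0.0738]
ee_rot: [3.141, 0.006, -3.141]
wrist_force: [7.2, -2.4, 1.8]
width: 0.009
finger_force: 30.0
```

{"api": "servo_tool", "payload": {"plan": [[0,0.08,0,0,0,0,0],[0,0.16,0,0,0,0,0],[0,0.24,0,0,0,0,0],[0,0.32,0,0,0,0,0],[0,0.39,0,0,0,0,0],[0,0.44,0,0,0,0,0],[0,0.48,0,0,0,0,0],[0,0.48,0,0,0,0,0],[0,0.48,0,0,0,0,0]]}}

```text
time: 40.57
tool_pos: [0.4767, 0.2535, 0.0738]
ee_rot: [3.139, 0.008, -3.14]
wrist_force: [10.4, 1.1, -0.2]
width: 0.0092
finger_force: 30.0
```

{"api": "servo_tool", "payload": {"plan": [[0,0.01,0,0,0,0,0],[0,0.02,0,0,0,0,0],[0,0.03,0,0,0,0,0],[0,0.03,0,0,0,0,0]]}}

```text
time: 40.9
tool_pos: [0.4767, 0.2555, 0.0739]
ee_rot: [3.141, 0.008, -3.141]
wrist_force: [10.6, -0.7, -0.6]
width: 0.0091
finger_force: 30.0
```

{"api": "servo_tool", "payload": {"plan": [[0,0.01,0,0,0,0,0],[0,0.02,0,0,0,0,0],[0,0.03,0,0,0,0,0],[0,0.03,0,0,0,0,0]]}}

```text
time: 41.23
tool_pos: [0.4767, 0.2572, 0.0738]
ee_rot: [-3.14, 0.008, -3.141]
wrist_force: [9.0, -3.2, 0.4]
width: 0.0086
finger_force: 30.0
```

{"api": "servo_tool", "payload": {"plan": [[0,0.01,0,0,0,0,0],[0,0.02,0,0,0,0,0],[0,0.02,0,0,0,0,0]]}}

```text
time: 41.48
tool_pos: [0.4767, 0.2573, 0.0739]
ee_rot: [-3.136, 0.007, -3.141]
wrist_force: [9.5, -8.4, 2.6]
width: 0.009
finger_force: 30.0
```

{"api": "servo_tool", "payload": {"plan": [[0,0.01,0,0,0,0,0],[0,0.02,0,0,0,0,0],[0,0.02,0,0,0,0,0]]}}

```text
time: 41.73
tool_pos: [0.4768, 0.2573, 0.0738]
ee_rot: [-3.131, 0.007, 3.141]
wrist_force: [9.2, -13.7, 4.0]
width: 0.0088
finger_force: 30.0
```

{"api": "servo_tool", "payload": {"plan": [[0,0,0,0,0,0,12],[0,0,0,0,0,0,20],[0,0,0,0,0,0,26],[0,-0.04,0,0,0,0,28],[0,-0.04,-0.1,0,0,0,28],[0,-0.04,-0.25,0,0,0,28],[0,-0.04,-0.4,0,0,0,28],[0,-0.04,-0.6,0,0,0,28],[0,-0.04,-0.8,0,0,0,28],[0,-0.04,-1,0,0,0,28]]}}

```text
time: 42.57
tool_pos: [0.4725, 0.2582, 0.174]
ee_rot: [3.141, -0.002, -3.14]
wrist_force: [-0.3, 0.8, -0.4]
width: 0.0278
finger_force: 0.0
```

{"api": "servo_tool", "payload": {"plan": [[0.05,-0.15,0,0,0,0.07,30],[0.1,-0.3,0,0,0,0.14,40],[0.15,-0.45,0,0,0,0.21,50],[0.2,-0.6,0,0,0,0.28,60],[0.25,-0.75,0,0,0,0.35,70],[0.3,-0.9,0,0,0,0.42,85],[0.32,-1,0,0,0,0.49,85],[0.32,-1,0,0,0,0.5,85]]}}

```text
time: 43.23
tool_pos: [0.4407, 0.1568, 0.1734]
ee_rot: [-3.141, -0.0, 2.353]
wrist_force: [-0.2, 0.4, -0.1]
width: 0.0737
finger_force: 0.0
```

{"api": "servo_tool", "payload": {"plan": [[-0.15,-0.15,0,0,0,0.07,85],[-0.3,-0.3,0,0,0,0.14,85],[-0.45,-0.45,0,0,0,0.21,85],[-0.6,-0.6,0,0,0,0.28,85],[-0.75,-0.75,0,0,0,0.35,85],[-0.9,-0.9,0,0,0,0.42,85],[-1,-1,0,0,0,0.49,85],[-1,-1,0,0,0,0.5,85],[-1,-1,0,0,0,0.5,85],[-1,-1,0,0,0,0.5,85]]}}

```text
time: 44.07
tool_pos: [0.4417, 0.0173, 0.173]
ee_rot: [-3.142, -0.001, 1.575]
wrist_force: [-0.5, -0.1, 0.8]
width: 0.0847
finger_force: 0.0
```

```bash
python3 - <<'E'
from h import *
np.set_printoptions(precision=4,suppress=True)
print(robot.get_obs()["tool_pos"],robot.get_obs()["ee_rot"])
im=robot.snapshot("wrist");cv2.imwrite("pics/w7.png",im[:,:,::-1])
for t,z in [("sauce_mid",.075)]:
    for d in robot.find_in(t,"wrist")[:2]: print(t,round(d["conf"],2),np.round(d["extent"]),atz("wrist",*d["extent"][:2],z))
im=robot.snapshot("side")
for t in ["tin_mid","drawer","pot_mid"]: print(t,[(round(d['conf'],2),np.round(d['extent'])) for d in robot.find_in(t,"side")[:2]])
c=cv2.resize(im[245:435,335:545,::-1],(663,600),interpolation=cv2.INTER_CUBIC); cv2.imwrite("pics/s7.png",c)
E
```

```text
[0.4417 0.0173 0.173 ] [-3.1415 -0.001   1.5755]
sauce_mid 0.88 [318. 297.  85. 108.] [ 0.4406 -0.0206  0.075 ]
sauce_mid 0.57 [363. 406.  82. 134.] [ 0.4777 -0.1156  0.075 ]
tin_mid [(0.57, array([431., 352.,  29.,  28.]))]
drawer [(0.9, array([433., 329., 100., 109.]))]
pot_mid [(0.58, array([241., 195.,  23.,  25.]))]
```

View pics/s7.png

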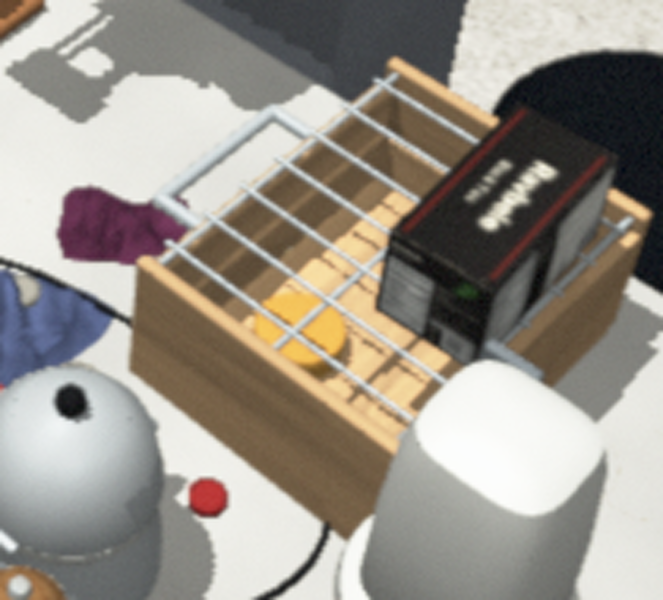

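The drawer is shut with the tin inside, and the pot is on the plate. The jar goes back first.

{"api": "servo_tool", "payload": {"plan": [[-0.2,0,0,0,0,0,85],[-0.395,0,0,0,0,0,85],[-0.395,0,0.2,0,0,0,85],[-0.395,0,0.4,0,0,0,85],[-0.395,0,0.6,0,0,0,85],[-0.395,0,0.8,0,0,0,85],[-0.395,0,0.95,0,0,0,85],[-0.395,0,1,0,0,0,80],[-0.395,0,1.0,0,0,0,72],[-0.395,0,1.0,0,0,0,66],[-0.395,0,1.0,0,0,0,55],[-0.395,0,1.0,0,0,0,45]]}}

```text
time: 45.37
tool_pos: [0.4426, -0.0234, 0.0743]
ee_rot: [3.139, 0.0, 1.572]
wrist_force: [0.2, 0.5, 0.8]
width: 0.0626
finger_force: 30.0
```

{"api": "servo_tool", "payload": {"plan": [[0,0,0,0,0,0,45],[0,0,0,0,0,0,45],[0,0,-0.05,0,0,0,45],[0,0,-0.15,0,0,0,45],[0,0,-0.25,0,0,0,45],[0.05,0,-0.35,0,0,0,45],[0.15,0,-0.35,0,0,0,45],[0.28,-0.05,-0.35,0,0,0,45],[0.41,-0.1,-0.35,0,0,0,45],[0.54,-0.15,-0.35,0,0,0,45],[0.67,-0.2,-0.35,0,0,0,45],[0.8,-0.25,-0.35,0,0,0,45]]}}

```text
time: 46.37
tool_pos: [0.4161, 0.0581, 0.1081]
ee_rot: [3.142, -0.0, 1.572]
wrist_force: [0.4, -0.2, -1.8]
width: 0.0624
finger_force: 30.0
```

{"api": "servo_tool", "payload": {"plan": [[0.13,0,0,0,0,0,45],[0.26,0,0,0,0,0,45],[0.39,0,0,0,0,0,45],[0.52,0,0,0,0,0,45],[0.65,0,0,0,0,0,45],[0.78,0,0,0,0,0,45],[0.9,0,0,0,0,0,45],[0.97,0,0,0,0,0,45],[1,0,0,0,0,0,45],[1,0,0,0,0,0,45]]}}

```text
time: 47.2
tool_pos: [0.4163, 0.1574, 0.108]
ee_rot: [-3.142, 0.0, 1.573]
wrist_force: [0.3, 0.1, -2.0]
width: 0.0625
finger_force: 30.0
```

{"api": "servo_tool", "payload": {"plan": [[0.08,0,0.05,0,0,0,45],[0.125,0,0.12,0,0,0,45],[0.125,0,0.2,0,0,0,45],[0.125,0,0.28,0,0,0,45],[0.125,0,0.36,0,0,0,45],[0.125,0,0.42,0,0,0,45],[0.125,0,0.45,0,0,0,45],[0.125,0,0.46,0,0,0,45],[0.125,0,0.46,0,0,0,45]]}}

```text
time: 47.95
tool_pos: [0.4165, 0.169, 0.0616]
ee_rot: [-3.141, 0.0, 1.571]
wrist_force: [-0.2, -0.2, -3.6]
width: 0.0626
finger_force: 30.0
```

{"api": "servo_tool", "payload": {"plan": [[0,0,0.01,0,0,0,45],[0,0,0.02,0,0,0,45],[0,0,0.02,0,0,0,45]]}}

```text
time: 48.2
tool_pos: [0.417, 0.1693, 0.0604]
ee_rot: [3.14, -0.0, 1.571]
wrist_force: [0.4, 0.1, -1.9]
width: 0.0624
finger_force: 30.0
```

{"api": "servo_tool", "payload": {"plan": [[0,0,0.01,0,0,0,45],[0,0,0.015,0,0,0,45],[0,0,0.015,0,0,0,45]]}}

```text
time: 48.45
tool_pos: [0.417, 0.1694, 0.0603]
ee_rot: [3.14, -0.0, 1.572]
wrist_force: [-4.2, -0.5, 5.9]
width: 0.0624
finger_force: 30.0
```

{"api": "servo_tool", "payload": {"plan": [[0,0,0,0,0,0,60],[0,0,0,0,0,0,66],[0,0,0,0,0,0,75],[0,0,0,0,0,0,85],[0,0,0,0,0,0,85],[0,0,-0.1,0,0,0,85],[0,0,-0.3,0,0,0,85],[0,0,-0.5,0,0,0,85],[0,0,-0.75,0,0,0,85],[0,0,-1,0,0,0,85]]}}

```text
time: 49.28
tool_pos: [0.4163, 0.1691, 0.1598]
ee_rot: [-3.141, 0.0, 1.571]
wrist_force: [0.9, 0.5, -0.3]
width: 0.0852
finger_force: 0.0
```

{"api": "servo_tool", "payload": {"plan": [[-0.15,0.05,-0.2,0,0,0,85],[-0.4,0.1,-0.4,0,0,0,85],[-0.65,0.15,-0.6,0,0,0,85],[-0.9,0.2,-0.8,0,0,0,85],[-1,0.2,-0.8,0,0,0,85]]}}

```text
time: 49.7
tool_pos: [0.4391, 0.067, 0.2437]
ee_rot: [3.132, 0.001, 1.569]
wrist_force: [0.1, -0.3, 0.2]
width: 0.0849
finger_force: 0.0
```

{"api": "servo_tool", "payload": {"plan": [[-0.25,0.05,0,0,0,0,85],[-0.5,0.1,0,0,0,0,85],[-0.75,0.15,0,0,0,0,85],[-1,0.2,0,0,0,0,85]]}}

```text
time: 50.03
tool_pos: [0.4563, -0.0313, 0.2378]
ee_rot: [-3.141, -0.001, 1.572]
wrist_force: [1.1, -0.5, 0.2]
width: 0.0842
finger_force: 0.0
```

{"api": "servo_tool", "payload": {"plan": [[-0.25,0.05,0,0,0,0,85],[-0.5,0.1,0,0,0,0,85],[-0.7,0.14,0,0,0,0,85],[-0.85,0.14,0,0,0,0,85],[-0.85,0.14,0,0,0,0,85],[-0.85,0.14,0,0,0,0,85]]}}

```text
time: 50.53
tool_pos: [0.4704, -0.1155, 0.2376]
ee_rot: [-3.14, -0.001, 1.57]
wrist_force: [0.1, 0.9, -0.8]
width: 0.0852
finger_force: 0.0
```

{"api": "servo_tool", "payload": {"plan": [[0,0,0.15,0,0,0,85],[0,0,0.35,0,0,0,85],[0,0,0.55,0,0,0,85],[0,0,0.75,0,0,0,85],[0,0,0.9,0,0,0,80],[0,0,0.96,0,0,0,75],[0,0,0.96,0,0,0,65],[0,0,0.96,0,0,0,57],[0,0,0.96,0,0,0,50],[0,0,0.96,0,0,0,40],[0,0,0.96,0,0,0,30],[0,0,0.96,0,0,0,30]]}}

```text
time: 51.53
tool_pos: [0.4716, -0.1161, 0.1439]
ee_rot: [3.139, 0.001, 1.571]
wrist_force: [-0.3, 0.6, 2.3]
width: 0.0478
finger_force: 30.0
```

{"api": "servo_tool", "payload": {"plan": [[0,0,0,0,0,0,30],[0,0,0,0,0,0,30],[0,0,-0.05,0,0,0,30],[0,0,-0.15,0,0,0,30],[0,0,-0.3,0,0,0,30],[0,0,-0.45,0,0,0,30],[0,0,-0.6,0,0,0,30],[0.05,0,-0.75,0,0,0,30],[0.15,0,-0.9,0,0,0,30],[0.25,0,-1,0,0,0,30],[0.35,0,-1,0,0,0,30],[0.45,0,-1,0,0,0,30]]}}

```text
time: 52.53
tool_pos: [0.4707, -0.07, 0.2426]
ee_rot: [3.141, 0.0, 1.571]
wrist_force: [-0.7, -0.4, -2.6]
width: 0.0475
finger_force: 30.0
```

{"api": "servo_tool", "payload": {"plan": [[0.1,0,-0.05,0,0,0,30],[0.22,0,-0.1,0,0,0,30],[0.34,0,-0.1,0,0,0,30],[0.46,0,-0.1,0,0,0,30],[0.58,0,-0.1,0,0,0,30],[0.7,0,-0.1,0,0,0,30],[0.82,0,-0.1,0,0,0,30],[0.94,0,-0.1,0,0,0,30],[1,0,-0.1,0,0,0,30]]}}

```text
time: 53.28
tool_pos: [0.4702, 0.0312, 0.2521]
ee_rot: [-3.141, -0.001, 1.573]
wrist_force: [0.3, -0.3, -1.1]
width: 0.0477
finger_force: 30.0
```

{"api": "servo_tool", "payload": {"plan": [[0.12,0.03,0,0,0,0,30],[0.24,0.09,0,0,0,0,30],[0.36,0.16,0,0,0,0,30],[0.48,0.23,0,0,0,0,30],[0.6,0.3,0,0,0,0,30],[0.72,0.37,0,0,0,0,30],[0.84,0.44,0,0,0,0,30],[0.94,0.51,0,0,0,0,30],[1,0.55,0,0,0,0,30],[1,0.575,0,0,0,0,30],[1,0.575,0,0,0,0,30]]}}

```text
time: 54.2
tool_pos: [0.5285, 0.1293, 0.2521]
ee_rot: [-3.141, 0.001, 1.572]
wrist_force: [-0.4, -0.8, -1.4]
width: 0.0476
finger_force: 30.0
```

{"api": "servo_tool", "payload": {"plan": [[0.1,0,0,0,0,0,30],[0.22,0,0.05,0,0,0,30],[0.34,0,0.12,0,0,0,30],[0.42,0,0.22,0,0,0,30],[0.455,0,0.32,0,0,0,30],[0.455,0,0.44,0,0,0,30],[0.455,0,0.56,0,0,0,30],[0.455,0,0.68,0,0,0,30],[0.455,0,0.8,0,0,0,30],[0.455,0,0.9,0,0,0,30],[0.455,0,0.97,0,0,0,30],[0.455,0,1,0,0,0,30]]}}

```text
time: 55.2
tool_pos: [0.5274, 0.1743, 0.1506]
ee_rot: [-3.139, 0.001, 1.571]
wrist_force: [0.8, 0.1, -1.1]
width: 0.0477
finger_force: 30.0
```

{"api": "servo_tool", "payload": {"plan": [[0,0,0.06,0,0,0,30],[0,0,0.12,0,0,0,30],[0,0,0.17,0,0,0,30],[0,0,0.2,0,0,0,30],[0,0,0.22,0,0,0,30],[0,0,0.22,0,0,0,30]]}}

```text
time: 55.7
tool_pos: [0.5281, 0.1748, 0.1304]
ee_rot: [3.142, 0.0, 1.572]
wrist_force: [0.3, -0.2, -2.2]
width: 0.0479
finger_force: 30.0
```

{"api": "servo_tool", "payload": {"plan": [[0,0,0.01,0,0,0,30],[0,0,0.015,0,0,0,30],[0,0,0.015,0,0,0,30]]}}

```text
time: 55.95
tool_pos: [0.5284, 0.1749, 0.13]
ee_rot: [3.14, -0.0, 1.571]
wrist_force: [-0.4, -0.6, 1.2]
width: 0.0478
finger_force: 30.0
```

{"api": "servo_tool", "payload": {"plan": [[0,0,0.005,0,0,0,45],[0,0,0.005,0,0,0,52],[0,0,0.005,0,0,0,60],[0,0,0.005,0,0,0,75],[0,0,0,0,0,0,80],[0,0,-0.1,0,0,0,80],[0,0,-0.3,0,0,0,80],[0,0,-0.5,0,0,0,80],[0,0,-0.75,0,0,0,80],[0,0,-1,0,0,0,80]]}}

```text
time: 56.78
tool_pos: [0.5278, 0.1747, 0.2302]
ee_rot: [-3.141, 0.0, 1.571]
wrist_force: [0.4, 0.1, 0.2]
width: 0.0798
finger_force: 0.0
```

{"api": "servo_tool", "payload": {"plan": [[0,-0.15,-0.25,0,0,0,80],[0,-0.3,-0.5,0,0,0,80],[0.15,-0.45,-0.7,0,0,0,80],[0.3,-0.54,-0.7,0,0,0,80],[0.3,-0.54,-0.7,0,0,0,80],[0.3,-0.54,-0.7,0,0,0,80]]}}

```text
time: 57.28
tool_pos: [0.4739, 0.205, 0.2998]
ee_rot: [3.14, 0.0, 1.573]
wrist_force: [0.1, -0.6, 0.1]
width: 0.0798
finger_force: 0.0
```

```bash
python3 - <<'E'
from h import *
np.set_printoptions(precision=4,suppress=True)
print(robot.get_obs()["tool_pos"],robot.get_obs()["time"])
im=robot.snapshot("wrist");cv2.imwrite("pics/w8.png",im[:,:,::-1])
for t,z in [("sauce_mid",.06),("handle",.072)]:
    for d in robot.find_in(t,"wrist")[:2]: print(t,round(d["conf"],2),np.round(d["extent"]),atz("wrist",*d["extent"][:2],z))
im=robot.snapshot("side");cv2.imwrite("pics/s8.png",im[:,:,::-1])
for t in ["mill_mid","sauce_mid","tin_mid","mug_mid","pot_mid","plate_in"]: print(t,[(round(d['conf'],2),np.round(d['extent'])) for d in robot.find_in(t,"side")[:2]])
E
```

```text
[0.4739 0.205  0.2998] 57.2833
sauce_mid 0.91 [268. 244.  62.  71.] [0.4172 0.1678 0.06  ]
handle 0.62 [322.  85. 242. 170.] [0.4757 0.3282 0.072 ]
mill_mid [(0.84, array([354., 288.,  32.,  64.])), (0.44, array([390., 269.,  30.,  47.]))]
sauce_mid [(0.92, array([389., 269.,  32.,  48.]))]
tin_mid [(0.64, array([432., 350.,  28.,  33.])), (0.28, array([242., 196.,  18.,  23.]))]
mug_mid [(0.66, array([272., 271.,  52.,  56.]))]
pot_mid [(0.66, array([242., 196.,  16.,  25.]))]
plate_in [(0.67, array([274., 272.,  51.,  57.])), (0.59, array([244., 203.,  60.,  34.]))]
```

View pics/w8.png

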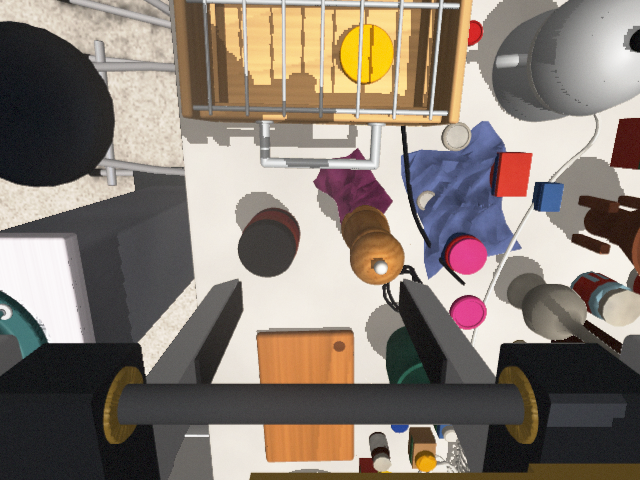

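View pics/s8.png

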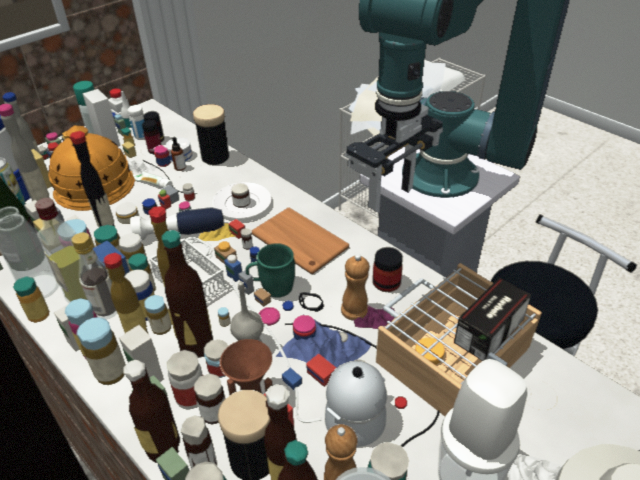

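The checks agree. The mill knob at (380,267) and jar cap at (268,247) are back where they started. The drawer is shut with the tin at (366,53) inside, the pot is on the plate at (241,196) in the side view, and the mug has not moved.

```bash
python3 -c "
from bench import robot
print(robot.close_job())"
```

```text
the job is handed in; nothing more can be done
None
```

The pot is in the middle of the white plate, the drawer is fully shut with the tin inside, the mill and jar are back to within about 3 mm of where they stood, and the mug did not move; the job was handed in at about 57 s, with no verdict returned.

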